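# Pinwheel layer of stylus tip boxes on a dispatch slab

## Robot

A 6-joint arm with a two-finger parallel gripper is mounted at the origin on a cart in front of the work surface, level with it; the furniture and walls round the work are solid. World frame = base frame: x ahead of the robot, y to its left, z up, the work surface at z = 0. Lengths are in m, angles in rad, forces in N, time in s.
With the tool pointing down it reaches from about 0.325 to 0.875 m from the base axis. Payload 4.4 kg.
Tool frame: the origin (TCP) lies at the very end of the fingers, on their centre line; the grasp point (between the pads) lies 19 mm behind it (robot.grip_depth is the distance from the TCP to the grasp point, in m); z points along the fingers, y is the line along which they close (so a half turn about z gives the same grasp; the last joint's range is limited). The gripper opens to 85 mm and grips with 20 to 120 N. Pads are 22 mm wide; open, the fingers measure 114 mm over their backs; the gripper's body (76 mm by 85 mm) begins 54 mm behind the grasp point. The pads swing forward as they close: fully open they stand 13 mm farther back than shut.
Start: joints at [-1.385, 0.207, 1.542, -0, 1.393, -0.15], TCP at [0.189, -0.543, 0.231] pointing down, gripper open.
Joint ranges: [-2.73, 2.73], [-0.86, 2.22], [0.23, 2.46], [-1.11, 4.25], [0.08, 2.63], [-2.82, 2.82]. Speed limits (rad/s): [2.79, 2.79, 3.14, 3.14, 3.14, 3.14].

## Interface

Orientations are given as a rotation vector (axis times angle).
In Python, from rig import robot, move_gripper, cams, ticket, models gives the robot as it stands. Calls block until the motion is done:
- robot.move_ptp(position, orientation): joint-space move of the TCP to a pose.
- robot.movel(position, ori=None, rate=0.15, f_stop=None): straight line of the TCP; ori=None keeps the orientation; rate is the mean speed in m/s. With f_stop (N) it stops when the force on the tool has changed by that much, and returns True; else False.
- robot.set_joints(angles): joint-space move.
- move_gripper(opening, grip_force=None): finger opening in m; grip_force is the grip in N (None keeps the last); returns when the fingers have stopped.
- robot.dwell(seconds).
- robot.solve_ik(position, orientation): joint angles nearest the present ones, or None.
- robot.get_obs(): the state.
- cams.grab_frame(name): name is "scene" or "side" or "wrist"; returns a dict with "img" (400x640x3 uint8, blue, green, red), "vfov" (degrees; the focal length in pixels is half the picture's height over the tangent of half this angle, whatever the lens; pixels are square), "cx", "cy" (the principal point, pixels), "k1" (the pictures are not rectified: a ray, as slopes to the right and down, at radius r is drawn at 1 + k1 r^2 times it, then the intrinsics apply), "R" (3x3) and "t" (3): a world point X has camera coordinates R X + t. Camera axes: x right, y down, z forward; pixel columns grow to the right and rows downward; lengths in m; the calibration is good to about 2 mm. A picture is of the moment at which its call begins. There is no depth.
A pose or a line that the arm cannot do raises robot.PlanningError and nothing moves.
- ticket.finish_job(): hands the job in; it is judged then, once.
Trained networks look in a picture, given as the dict that the camera call returned (one of the last four; its "shot" number tells which), for a name from the list of things; names that differ only in an ending like _2 or _b are one class to them, and where a whole thing is asked for, a point or a joint stands for the part that bears it (a point fixed in the world has none). Each returns a list of dicts, best first, with "conf" (0 to 1); they miss things now and then, are a little off and sometimes report something else, mostly with a low value. They report only what shows in the picture. A call takes as long as a camera call.
- models.look_for(name, picture): "bbox" ([left, top, right, bottom] in pixels, round what is visible of it).
- models.cut_out(name, picture): "mask" (400x640 bool, what is visible of it) and "bbox" ([left, top, right, bottom] in pixels, round what is visible of it).
- models.landmark_of(name, picture): "centre" ([column, row] in pixels: a listed point, or the origin of a listed thing).
The state is a dict: "time_s": time; "joints": joint angles; "joint_vel": joint speeds; "joint_torque": joint torques, N m; "eef_pos": TCP position; "orientation": TCP orientation; "wrist_force": force on the tool from outside, world axes, zero at the start; "wrist_torque": the same for the moment, N m; "gripper_width": finger opening in m; "grasp_force": force on a finger pad.
Only numpy, scipy, OpenCV 4.12 (cv2) and the standard library are available. Lean on these libraries where they do the work, as an engineer would, in place of code of your own. Each camera call takes 0.05 s, during which the arm holds its last target. There are 200 camera calls.

## Task

Clear the aluminium bar offcut off the small plywood slab into the blue parts tray, and build the layer on the slab: lay the four stylus tip boxes flat, lid up, one on each of the four marked outlines, so that they close up into the neat interlocking pinwheel with the small square hole in the middle. Do not knock over or shift the cleaner bottle, the air blower or the round steel reference block.

Things in the scene. Friction and masses are not known exactly. Their poses are not given: they have to be found in the camera images.
- slab: small plywood pallet slab on runners, 170 by 170 mm, top face 18 mm above the worktop, fixed. Origin: centre of the underside; x, y along its sides (x away from the robot, turned up to 0.3 rad), z up. Thin dark lines mark four box outlines, a pinwheel 105 mm square about the slab's centre, 3 mm gaps, 23 mm square hole: no finger room at the inner end of the box laid last, so push that one home
- slot0 (a point): centre, on the slab's top face, of the marked box outline 0 of the pinwheel: the slab's front right (-x, -y), at (-22, -32) mm from the slab's centre, 61 mm side along the slab's x; its inner short end faces the long side of outline 1 across a 3 mm gap
- slot1 (a point): centre, on the slab's top face, of the marked box outline 1 of the pinwheel: the slab's back right (+x, -y), at (32, -22) mm, 61 mm side along the slab's y; its inner short end faces the long side of outline 2 across a 3 mm gap
- slot2 (a point): centre, on the slab's top face, of the marked box outline 2 of the pinwheel: the slab's back left (+x, +y), at (22, 32) mm, 61 mm side along the slab's x; its inner short end faces the long side of outline 3 across a 3 mm gap
- slot3 (a point): centre, on the slab's top face, of the marked box outline 3 of the pinwheel: the slab's front left (-x, +y), at (-32, 22) mm, 61 mm side along the slab's y; its inner short end faces the long side of outline 0 across a 3 mm gap
- box0: one of four identical flat boxes of stylus tips (cream lid on an orange base), 41 (x) by 61 (y) by 19 mm, 70 to 140 g; lies on the worktop at the start, lid up. Origin: centre of the underside; y along the 61 mm side, z up through the lid. The boxes are interchangeable, and either end may point either way
- box1: one of four identical flat boxes of stylus tips (cream lid on an orange base), 41 (x) by 61 (y) by 19 mm, 70 to 140 g; lies on the worktop at the start, lid up. Origin: centre of the underside; y along the 61 mm side, z up through the lid. The boxes are interchangeable, and either end may point either way
- box2: one of four identical flat boxes of stylus tips (cream lid on an orange base), 41 (x) by 61 (y) by 19 mm, 70 to 140 g; lies on the worktop at the start, lid up. Origin: centre of the underside; y along the 61 mm side, z up through the lid. The boxes are interchangeable, and either end may point either way
- box3: one of four identical flat boxes of stylus tips (cream lid on an orange base), 41 (x) by 61 (y) by 19 mm, 70 to 140 g; lies on the worktop at the start, lid up. Origin: centre of the underside; y along the 61 mm side, z up through the lid. The boxes are interchangeable, and either end may point either way
- offcut: debris: loose bright aluminium stub, 34 (x) by 26 (y) by 20 mm with a smaller 12 mm high step, 16 mm wide, sticking out 10 mm at its +x end, 50 g; lies on the slab. Origin: centre of the underside of the larger block, z up
- tray: open blue parts tray, 180 (x) by 260 (y) mm outside (188 by 268 over the rim) with 2 mm walls 38 mm high, floor 2 mm above the worktop, fixed, empty. Origin: centre of the underside
- cleaner_bottle: bystander: white cleaner bottle with a red cap, 51 mm across, 137 mm tall, loose, stands upright behind the slab. Origin: centre of the underside
- air_blower: bystander: black rubber air blower with an orange nozzle, 59 mm across, 124 mm tall, loose, stands upright to the right of the slab. Origin: centre of the underside
- ref_block0: bystander: round steel reference block, 60 mm across, 12 mm high, loose, lies at the left. Origin: centre of the underside

How it is judged:
At the end, for the whole second after the job is handed in: On each of the four outlines lies one tip box, centre within 6 mm of the outline's centre and long side within 0.1 rad of the outline's, flat on the slab, lid up (tilt under 0.1 rad) and at rest; the offcut lies at rest within the walls of the tray, below its rim (((horizontal distance between box0 and slot0 below 0.006 m and angle between the y axis of box0 and the x axis of slab, either way round below 0.1 rad) or (horizontal distance between box1 and slot0 below 0.006 m and angle between the y axis of box1 and the x axis of slab, either way round below 0.1 rad) or (horizontal distance between box2 and slot0 below 0.006 m and angle between the y axis of box2 and the x axis of slab, either way round below 0.1 rad) or (horizontal distance between box3 and slot0 below 0.006 m and angle between the y axis of box3 and the x axis of slab, either way round below 0.1 rad)) and ((horizontal distance between box0 and slot1 below 0.006 m and angle between the y axis of box0 and the y axis of slab, either way round below 0.1 rad) or (horizontal distance between box1 and slot1 below 0.006 m and angle between the y axis of box1 and the y axis of slab, either way round below 0.1 rad) or (horizontal distance between box2 and slot1 below 0.006 m and angle between the y axis of box2 and the y axis of slab, either way round below 0.1 rad) or (horizontal distance between box3 and slot1 below 0.006 m and angle between the y axis of box3 and the y axis of slab, either way round below 0.1 rad)) and ((horizontal distance between box0 and slot2 below 0.006 m and angle between the y axis of box0 and the x axis of slab, either way round below 0.1 rad) or (horizontal distance between box1 and slot2 below 0.006 m and angle between the y axis of box1 and the x axis of slab, either way round below 0.1 rad) or (horizontal distance between box2 and slot2 below 0.006 m and angle between the y axis of box2 and the x axis of slab, either way round below 0.1 rad) or (horizontal distance between box3 and slot2 below 0.006 m and angle between the y axis of box3 and the x axis of slab, either way round below 0.1 rad)) and ((horizontal distance between box0 and slot3 below 0.006 m and angle between the y axis of box0 and the y axis of slab, either way round below 0.1 rad) or (horizontal distance between box1 and slot3 below 0.006 m and angle between the y axis of box1 and the y axis of slab, either way round below 0.1 rad) or (horizontal distance between box2 and slot3 below 0.006 m and angle between the y axis of box2 and the y axis of slab, either way round below 0.1 rad) or (horizontal distance between box3 and slot3 below 0.006 m and angle between the y axis of box3 and the y axis of slab, either way round below 0.1 rad)) and z of box0 in the frame of slab between 0.015 and 0.021 m and angle between each of box0, box1, box2, box3's own z axis and vertical below 0.1 rad and linear speed of each of box0, box1, box2, box3, offcut below 0.02 m/s and z of box1 in the frame of slab between 0.015 and 0.021 m and z of box2 in the frame of slab between 0.015 and 0.021 m and z of box3 in the frame of slab between 0.015 and 0.021 m and x of offcut in the frame of tray between -0.088 and 0.088 m and y of offcut in the frame of tray between -0.128 and 0.128 m and height (world z) of offcut below 0.04 m); the robot touches nothing.
It fails at once if the cleaner bottle is shifted by more than 15 mm or tipped (distance of cleaner_bottle from where it was at the start of the episode above 0.015 m or angle between cleaner_bottle's own z axis and vertical above 0.25 rad).
It fails at once if the air blower is shifted by more than 15 mm or tipped (distance of air_blower from where it was at the start of the episode above 0.015 m or angle between air_blower's own z axis and vertical above 0.25 rad).
It fails at once if the reference block is shifted by more than 15 mm or tipped (distance of ref_block0 from where it was at the start of the episode above 0.015 m or angle between ref_block0's own z axis and vertical above 0.25 rad).
It also fails if it takes over 72 s, if anything falls off the work surface, if the arm or the gripper's body presses on something with over 40 N, if the wrist force passes 120 N, or if a joint passes its speed limit or range.

## Working session

There is one attempt and no reset: what is moved stays moved. The work goes in short steps, each a Python script; the robot and the scene stay as the last script left them, time stands still between calls to the robot, and variables do not carry over. Pictures are saved under pics/ and viewed, at most 10 in all, crops included, and the job is handed in when it is done.

```bash
ls; mkdir -p pics
cat > h.py <<'E'
import numpy as np, cv2
from rig import robot, move_gripper, cams, ticket, models
def K(p):
    f=p["img"].shape[0]/2/np.tan(np.radians(p["vfov"])/2); return f
def proj(p,X):
    c=np.atleast_2d(X)@np.array(p["R"]).T+np.array(p["t"]); s=c[:,:2]/c[:,2:]
    r2=(s**2).sum(1,keepdims=True); return s*(1+p["k1"]*r2)*K(p)+[p["cx"],p["cy"]]
def unproj(p,uv,z):
    d=(np.atleast_2d(np.array(uv,float))-[p["cx"],p["cy"]])/K(p); s=d.copy()
    for _ in range(30): s=d/(1+p["k1"]*(s**2).sum(1,keepdims=True))
    R=np.array(p["R"]); C=-R.T@np.array(p["t"])
    w=np.c_[s,np.ones(len(s))]@R
    return C+w*((z-C[2])/w[:,2])[:,None]
E
python3 - <<'E'
from h import *
for n in("scene","side","wrist"):
    p=cams.grab_frame(n); cv2.imwrite(f"pics/{n}0.png",p["img"])
    R=np.array(p["R"]);print(n,"cam",-R.T@np.array(p["t"]),"axis",R[2],p["vfov"],p["k1"])
    for o in("slab","slot0","slot1","slot2","slot3","box0","offcut","tray","cleaner_bottle","air_blower","ref_block0"):
        z=.018 if o in("offcut",) or o[:4]=="slot" else 0
        for d in models.landmark_of(o,p):
            if d["conf"]>.3: print(o,round(d["conf"],2),np.round(d["centre"],0),unproj(p,d["centre"],z)[0].round(4))
E
```

```text
pics
scene cam [ 0.21148588 -0.54790163  1.15847853] axis [ 0.24478073  0.46682561 -0.84979777] 49.28861111627159 0.020104437224032302
slab 0.63 [300. 235.] [ 0.47   -0.0027  0.    ]
slot0 0.96 [291. 229.] [0.4517 0.0173 0.018 ]
slot0 0.89 [294. 242.] [ 0.4415 -0.0252  0.018 ]
slot0 0.76 [316. 235.] [ 0.5093 -0.0312  0.018 ]
slot0 0.61 [306. 224.] [0.5002 0.0148 0.018 ]
slot1 0.96 [291. 229.] [0.4517 0.0173 0.018 ]
slot1 0.89 [294. 242.] [ 0.4415 -0.0252  0.018 ]
slot1 0.76 [316. 235.] [ 0.5093 -0.0312  0.018 ]
slot1 0.61 [306. 224.] [0.5002 0.0148 0.018 ]
slot2 0.96 [291. 229.] [0.4517 0.0173 0.018 ]
slot2 0.89 [294. 242.] [ 0.4415 -0.0252  0.018 ]
slot2 0.76 [316. 235.] [ 0.5093 -0.0312  0.018 ]
slot2 0.61 [306. 224.] [0.5002 0.0148 0.018 ]
slot3 0.96 [291. 229.] [0.4517 0.0173 0.018 ]
slot3 0.89 [294. 242.] [ 0.4415 -0.0252  0.018 ]
slot3 0.76 [316. 235.] [ 0.5093 -0.0312  0.018 ]
slot3 0.61 [306. 224.] [0.5002 0.0148 0.018 ]
box0 0.97 [334. 344.] [ 0.4077 -0.3266  0.    ]
box0 0.73 [292. 229.] [0.4577 0.0274 0.    ]
box0 0.67 [247. 157.] [0.4433 0.3401 0.    ]
box0 0.61 [355. 200
[... 1288 characters left out ...]
304. 221.] [0.5033 0.0144 0.018 ]
slot3 0.64 [290. 221.] [0.4605 0.0286 0.018 ]
slot3 0.59 [394. 288.] [ 0.5984 -0.3454  0.018 ]
slot3 0.56 [310. 228.] [ 0.5045 -0.0284  0.018 ]
box0 0.87 [318. 310.] [ 0.4118 -0.3287  0.    ]
box0 0.71 [257. 185.] [0.4348 0.3386 0.    ]
box0 0.67 [273. 198.] [0.4614 0.2215 0.    ]
box0 0.65 [353. 215.] [0.6691 0.0168 0.    ]
offcut 0.59 [309. 221.] [0.5148 0.0087 0.018 ]
cleaner_bottle 0.96 [373. 238.] [ 0.6643 -0.1212  0.    ]
air_blower 0.6 [300. 271.] [ 0.4197 -0.1825 -0.    ]
ref_block0 0.56 [253. 172.] [0.4456 0.4538 0.    ]
wrist cam [ 0.26517109 -0.51510101  0.37288712] axis [-0.29547359 -0.10324669 -0.94975548] 58.672813552823946 -0.06595414342749414
```

View pics/scene0.png

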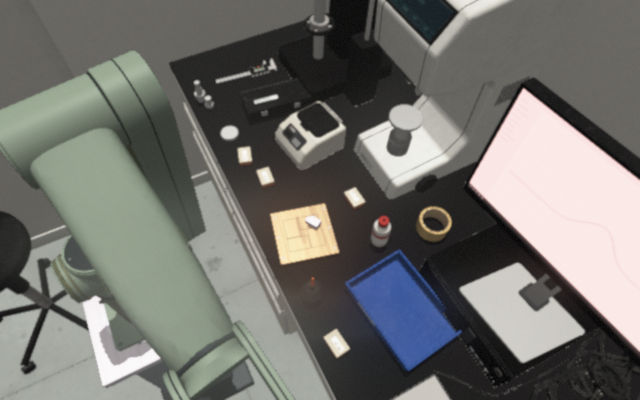

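View pics/side0.png

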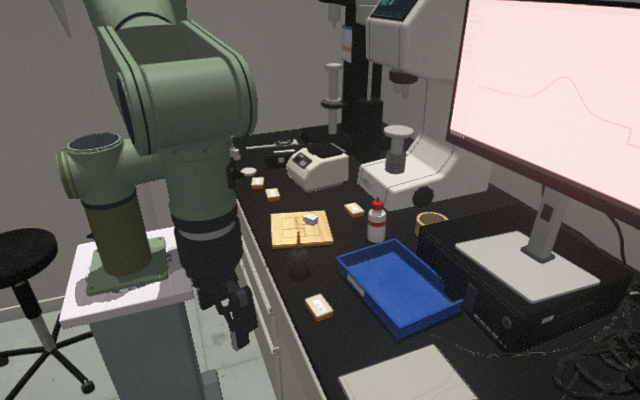

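```bash
cat >> h.py <<'E'
from scipy.spatial.transform import Rotation as Ro
from scipy.optimize import minimize
def ori(yaw):  # tool x at angle yaw, tool y = (sin,-cos), z down
    c,s=np.cos(yaw),np.sin(yaw); return Ro.from_matrix([[c,s,0],[s,-c,0],[0,0,-1]]).as_rotvec()
def hull(p,pose,dims,z0):
    x,y,a=pose; c,s=np.cos(a),np.sin(a); dx,dy,h=dims
    P=np.array([[i*dx/2,j*dy/2] for i in(-1,1) for j in(-1,1)])@np.array([[c,s],[-s,c]])+[x,y]
    P=np.r_[np.c_[P,np.full(4,z0)],np.c_[P,np.full(4,z0+h)]]
    return cv2.convexHull(proj(p,P).astype(np.float32))
def iou(p,pose,dims,z0,m,S=4):
    a=np.zeros(m.shape,np.uint8); cv2.fillConvexPoly(a,np.round(hull(p,pose,dims,z0)*16).astype(np.int32),1,shift=4)
    a=cv2.GaussianBlur(a.astype(np.float32),(0,0),1.); return np.abs(a-m).sum()/m.sum()
def fit(ms,dims,z0,x0,yaws):
    "ms: list of (picture, mask). returns pose, cost"
    ms=[(p,cv2.GaussianBlur(m.astype(np.float32),(0,0),1.)) for p,m in ms]
    best=None
    for y in yaws:
        q=np.array([x0[0],x0[1],y]); 
        r=minimize(lambda v:sum(iou(p,v,dims,z0,m) for p,m in ms),q,method="Nelder-Mead",
          options=dict(initial_simplex=q+np.array([[0,0,0],[.01,0,0],[0,.01,0],[0,0,.3]]),maxiter=150,xatol=1e-4,fatol=1e-4))
        if best is None or r.fun<best.fun: best=r
    return best.x,best.fun/len(ms)
BOX=(.041,.061,.019); SLAB=(.17,.17,.018); TRAY=(.188,.268,.038)
def cands(name,p,dims,z0,yaws=(0,.8,1.57,2.36),minc=.4):
    out=[]
    for d in models.cut_out(name,p):
        if d["conf"]<minc: continue
        m=d["mask"]; ys,xs=np.nonzero(m); x0=unproj(p,[xs.mean(),ys.mean()],z0+dims[2]/2)[0][:2]
        q,f=fit([(p,m)],dims,z0,x0,yaws); out.append((q,f,d["conf"],m))
    return out
def camT():
    "camera position and axis in tool frame"
    o=robot.get_obs(); p=cams.grab_frame("wrist"); Rt=Ro.from_rotvec(o["orientation"]).as_matrix(); R=np.array(p["R"])
    return Rt.T@(-R.T@p["t"]-np.array(o["eef_pos"])),Rt.T@R.T
E
python3 - <<'E'
from h import *
o=robot.get_obs(); print(Ro.from_rotvec(o["orientation"]).as_matrix().round(3))
c,R=camT(); print(c.round(4),R.round(3), o["time_s"])
s=cams.grab_frame("scene"); d=cams.grab_frame("side")
for p in(s,d):
  for n,dm,ya in(("box0",BOX,(0,.8,1.57,2.36)),("slab",SLAB,(0,)),("tray",TRAY,(0,.3,-.3))):
    for q,f,c,m in cands(n,p,dm,0,ya,.2): print(n,q.round(4),round(f,3),round(c,2))
E
```

```text
[[ 0.944  0.329  0.   ]
 [ 0.329 -0.944 -0.   ]
 [ 0.     0.    -1.   ]]
[ 0.0806 -0.0013 -0.1416] [[-0.    -0.95  -0.313]
 [ 1.    -0.     0.   ]
 [-0.    -0.313  0.95 ]] 1.8
box0 [ 0.4113 -0.3286  0.0563] 0.21 0.86
box0 [ 0.463   0.2324 -0.1882] 0.159 0.81
box0 [ 0.4376  0.3372 -0.2699] 0.148 0.76
box0 [0.6774 0.0354 0.1908] 0.251 0.6
slab [ 0.4818 -0.0047 -0.2316] 0.098 0.9
tray [ 0.617  -0.3273  0.1004] 0.064 0.92
box0 [ 0.4122 -0.3266  0.0902] 0.176 0.62
box0 [0.4606 0.2319 2.8865] 0.205 0.55
slab [ 4.812e-01  3.000e-04 -2.361e-01] 0.202 0.7
tray [ 0.6145 -0.3262  0.097 ] 0.073 0.6
tray [ 8.8106 24.6158 11.6498] 1.0 0.53
```

```bash
cat >> h.py <<'E'
def look(x,y,yaw,z=.2,zt=.02):
    d=(z-zt+.1416)/.95; ox=.0806-.313*d
    robot.move_ptp([x-ox*np.cos(yaw),y-ox*np.sin(yaw),z],ori(yaw)); return cams.grab_frame("wrist")
E
python3 - <<'E'
from h import *
p=look(.5,.02,-.23,.27); print(robot.get_obs()["time_s"]); cv2.imwrite("pics/w1.png",p["img"])
for n,dm,z,ya in(("slab",SLAB,0,(-.23,)),("offcut",(.044,.026,.02),.018,(0,.8,1.57,2.36)),("box0",BOX,0,(0,.8,1.57,2.36))):
    for q,f,c,m in cands(n,p,dm,z,ya,.3): print(n,q.round(4),round(f,3),round(c,2))
for d in models.landmark_of("offcut",p)+models.landmark_of("slot0",p): print(d["conf"],unproj(p,d["centre"],.018)[0].round(4))
import h
E
```

```text
4.65
slab [ 0.4793 -0.0081 -0.2443] 0.091 0.81
offcut [0.5165 0.0067 2.0542] 0.188 0.86
box0 [ 0.4109 -0.3326  0.0936] 0.045 0.87
box0 [0.6758 0.0319 3.18  ] 0.064 0.74
box0 [0.4608 0.2288 3.0896] 0.112 0.71
box0 [ 0.4351  0.3396 -0.1988] 0.156 0.61
0.6 [0.5149 0.0017 0.018 ]
0.93 [0.4538 0.023  0.018 ]
0.78 [ 0.5027 -0.0406  0.018 ]
0.78 [0.5088 0.016  0.018 ]
0.69 [ 0.4523 -0.0387  0.018 ]
```

View pics/w1.png

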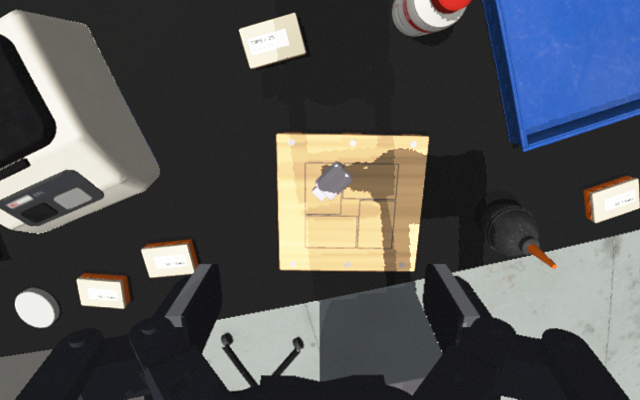

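```bash
cat >> h.py <<'E'
def slabfit(p,q0):
    g=cv2.cvtColor(p["img"],cv2.COLOR_BGR2GRAY)
    bh=cv2.GaussianBlur(cv2.morphologyEx(g,cv2.MORPH_BLACKHAT,np.ones((7,7))),(0,0),1.).astype(np.float32)
    bh=np.minimum(bh,40)
    L=[]; t=np.linspace(-1,1,60)
    for cx,cy,a,b in((-22,-32,30.5,20.5),(32,-22,20.5,30.5),(22,32,30.5,20.5),(-32,22,20.5,30.5)):
        for s in(-1,1): L+=[np.c_[cx+a*t,0*t+cy+s*b],np.c_[0*t+cx+s*a,cy+b*t]]
    L=np.concatenate(L)/1000
    def cost(q):
        c,s=np.cos(q[2]),np.sin(q[2]); W=L@np.array([[c,s],[-s,c]])+q[:2]
        uv=proj(p,np.c_[W,np.full(len(W),.018)]).astype(np.float32)
        return -cv2.remap(bh,uv[:,0],uv[:,1],cv2.INTER_LINEAR).mean()
    best=None
    for dx in(-.004,0,.004):
        for dy in(-.004,0,.004):
            q=np.array(q0)+[dx,dy,0]
            r=minimize(cost,q,method="Nelder-Mead",options=dict(initial_simplex=q+np.array([[0,0,0],[.004,0,0],[0,.004,0],[0,0,.04]]),xatol=1e-4,fatol=1e-3))
            if best is None or r.fun<best.fun: best=r
    return best.x,best.fun
def draw(p,im,q,dims,z0,col=(0,0,255)):
    cv2.polylines(im,[np.round(hull(p,q,dims,z0)*16).astype(np.int32)],True,col,1,shift=4)
E
python3 - <<'E'
from h import *
p=cams.grab_frame("wrist"); q,f=slabfit(p,[.4795,-.0065,-.235]); print("slab",q.round(4),f)
r=[models.landmark_of("offcut",p)[0]["centre"]]; print(r)
im=p["img"].copy(); crop=cv2.resize(im[120:280,250:450],None,fx=4,fy=4,interpolation=cv2.INTER_CUBIC)
for Q,D,Z,c in((q,(.105,.105,0),.018,(0,0,255)),(q,SLAB,0,(0,255,0)),((.5165,.0067,2.0542),(.044,.026,.02),.018,(255,0,0))):
    h=((hull(p,Q,D,Z).reshape(-1,2)-[250,120]+.5)*4).astype(int); cv2.polylines(crop,[h.reshape(-1,1,2)],True,c,1)
cv2.imwrite("pics/c1.png",crop[:600])
E
```

```text
slab [ 0.4796 -0.0084 -0.2407] -22.406526565551758
[[330.2, 180.6]]
```

View pics/c1.png

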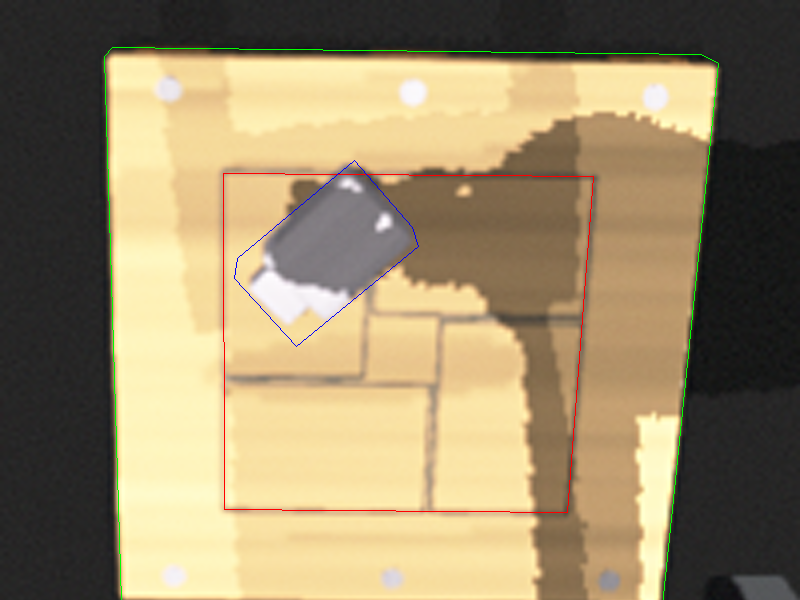

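```bash
cat >> h.py <<'E'
S=np.array([.4796,-.0084,-.2407])
def s2w(x,y):
    c,s=np.cos(S[2]),np.sin(S[2]); return np.array([S[0]+c*x-s*y,S[1]+s*x+c*y])
SL=[(-.022,-.032,0),(.032,-.022,np.pi/2),(.022,.032,0),(-.032,.022,np.pi/2)]
def best_yaw(x,y,yaw):
    "half-turn branch nearest the present wrist joint"
    j=robot.get_obs()["joints"]; j1=np.arctan2(y,x); c=[]
    for k in range(-3,4):
        j6=j1-(yaw+k*np.pi)+np.pi/2
        if abs(j6)<2.6: c.append((abs(j6-j[5])+.3*abs(j6),yaw+k*np.pi))
    return min(c)[1]
def up(z=.2,rate=.3):
    p=np.array(robot.get_obs()["eef_pos"]); p[2]=z; robot.movel(p,rate=rate)
def pick(x,y,yaw,z,op,force=40,zt=.2):
    yaw=best_yaw(x,y,yaw); move_gripper(op)
    robot.move_ptp([x,y,.09],ori(yaw)); robot.movel([x,y,z],rate=.12)
    move_gripper(0.,force); o=robot.get_obs(); print("grip",round(o["gripper_width"],4),o["grasp_force"],"t",o["time_s"])
    up(zt); return yaw
def place(x,y,yaw,z,op,zt=.2,yawkeep=False):
    yaw=best_yaw(x,y,yaw)
    robot.move_ptp([x,y,zt],ori(yaw)); robot.movel([x,y,z+.02],rate=.3)
    hit=robot.movel([x,y,z],rate=.05,f_stop=15); move_gripper(op); print("placed hit",hit,robot.get_obs()["eef_pos"],"t",robot.get_obs()["time_s"])
    up(zt)
def findbox(x,y,yaw=None):
    if yaw is None: yaw=best_yaw(x,y,0)
    p=look(x,y,yaw,.2,.01); c=[k for k in cands("box0",p,BOX,0,minc=.2) if np.hypot(*(k[0][:2]-[x,y]))<.05]
    k=min(c,key=lambda k:k[1]); print("box",k[0].round(4),round(k[1],3)); return k[0],p
E
python3 - <<'E'
from h import *
pick(.5185,.003,2.054,.022,.05)
robot.move_ptp([.60,-.28,.2],ori(best_yaw(.6,-.28,0))); robot.movel([.60,-.28,.04],rate=.3); move_gripper(.06); up(.2)
q,p=findbox(.411,-.3326); cv2.imwrite("pics/w2.png",p["img"]); print(robot.get_obs()["time_s"])
E
```

```text
grip 0.025 39.711626172065735 t 8.4833
box [ 0.4112 -0.3315  0.1274] 0.081
13.3667
```

Run:
```python
from h import *
pick(.4112,-.3315,.1+np.pi/2,.005,.062)
x,y,a=SL[2]; w=s2w(x,y); place(*w,S[2]+a,.024,.057)
q,p=findbox(.676,.032)
cv2.imwrite("pics/w3.png",p["img"])
for k in cands("box0",p,BOX,.018,minc=.2): print(k[0].round(4),round(k[1],3),"target",w.round(4),S[2]+np.pi/2)
```

```text
grip 0.04 41.85717701911926 t 16.1167
placed hit False [0.50835153 0.01751377 0.02377083] t 19.8
box [0.6771 0.0318 0.0295] 0.081
[0.5074 0.0182 1.3612] 0.034 target [0.5086 0.0174] 1.3300963267948966
[0.6713 0.0302 0.0038] 0.198 target [0.5086 0.0174] 1.3300963267948966
```

View pics/w3.png

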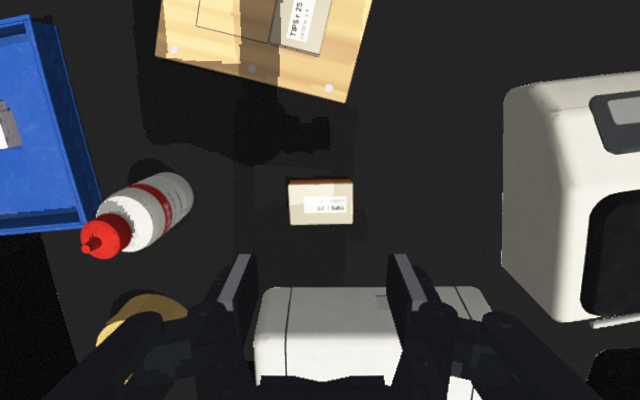

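Run:
```python
from h import *
pick(.6769,.0318,.03+np.pi/2,.005,.062)
x,y,a=SL[1]; w=s2w(x,y-.0005); place(*w,S[2]+a,.024,.055)
q,p=findbox(.461,.229); cv2.imwrite("pics/w4.png",p["img"])
for k in cands("box0",p,BOX,.018,minc=.2): print(k[0].round(4),round(k[1],3),"target",w.round(4),S[2])
print(robot.get_obs()["time_s"])
```

```text
grip 0.04 42.173500657081604 t 24.075
placed hit True [ 0.50466573 -0.03768716  0.0235424 ] t 27.075
box [ 0.4616  0.2298 -0.1271] 0.086
[ 0.4302  0.3309 -0.3656] 0.2 target [ 0.5053 -0.0379] -0.2407
[ 0.4565  0.2299 -0.1461] 0.21 target [ 0.5053 -0.0379] -0.2407
[0.5093 0.0191 1.3466] 0.096 target [ 0.5053 -0.0379] -0.2407
[ 0.5056 -0.0379  2.977 ] 0.196 target [ 0.5053 -0.0379] -0.2407
[0.4247 0.4378 1.1231] 0.311 target [ 0.5053 -0.0379] -0.2407
29.1167
```

View pics/w4.png

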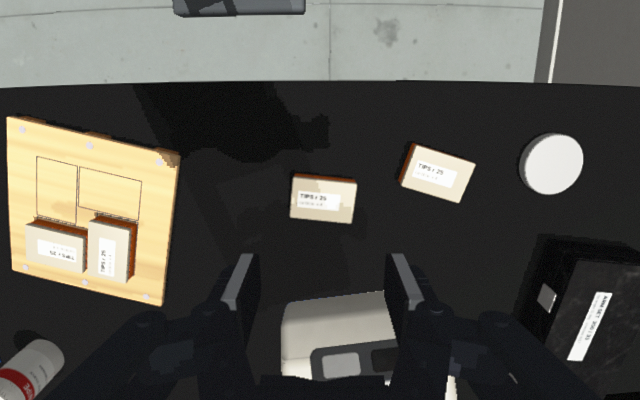

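Run:
```python
from h import *
pick(.4614,.2298,-.12+np.pi/2,.005,.062)
x,y,a=SL[0]; w=s2w(x-.001,y); place(*w,S[2]+a,.024,.055)
q,p=findbox(.435,.3385); cv2.imwrite("pics/w5.png",p["img"])
for k in cands("box0",p,BOX,.018,minc=.2): print(k[0].round(4),round(k[1],3),"target",w.round(4),S[2])
pick(q[0],q[1],q[2]+np.pi/2,.005,.062)
x,y,a=SL[3]; w=s2w(x-.022,y+.0005); place(*w,S[2]+a,.024,.051)
p=look(S[0],S[1],-.24,.2); cv2.imwrite("pics/w6.png",p["img"])
for k in cands("box0",p,BOX,.018,minc=.2): print(k[0].round(4),round(k[1],3))
for i in range(4): print(s2w(*SL[i][:2]).round(4))
print(robot.get_obs()["time_s"])
```

```text
grip 0.0401 42.0652574300766 t 32.0167
placed hit True [ 0.44878546 -0.03368631  0.02332957] t 35.3
box [ 0.4348  0.3392 -0.2919] 0.04
[ 0.4403  0.3398 -0.321 ] 0.16 target [ 0.4496 -0.034 ] -0.2407
[0.5231 0.0015 0.2667] 1.0 target [ 0.4496 -0.034 ] -0.2407
grip 0.0397 41.8674373626709 t 40.15
placed hit True [0.43177809 0.02646691 0.02344513] t 43.5333
[ 0.4463 -0.0309  1.3382] 0.104
[ 0.5047 -0.0363  2.8988] 0.075
[ 0.4327  0.0245 -0.2352] 0.11
[0.5089 0.0187 1.319 ] 0.094
[ 0.5541  0.0237 -0.2507] 0.844
[ 0.4506 -0.0342]
[ 0.5054 -0.0374]
[0.5086 0.0174]
[0.4538 0.0206]
45.725
```

View pics/w6.png

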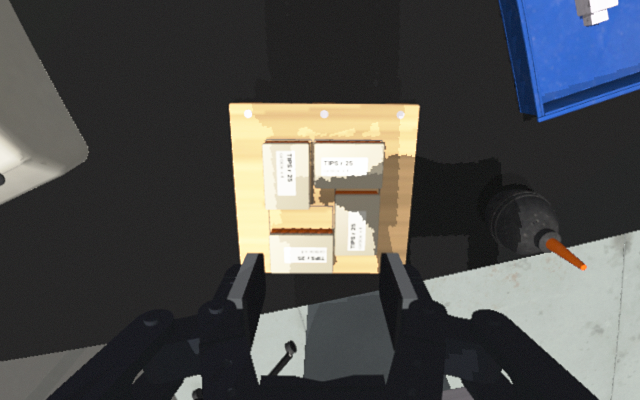

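Run:
```python
from h import *
p=cams.grab_frame("wrist"); im=p["img"]; x0,y0=225,100
crop=cv2.resize(im[y0:y0+180,x0:x0+200],None,fx=3.3,fy=3.3,interpolation=cv2.INTER_CUBIC)
crop=cv2.convertScaleAbs(crop,alpha=1.3,beta=20)
for x,y,a in SL:
    w=s2w(x,y); h=(hull(p,(*w,S[2]+a-np.pi/2),(.041,.061,0),.037).reshape(-1,2)-[x0,y0]+.5)*3.3
    cv2.polylines(crop,[h.astype(int).reshape(-1,1,2)],True,(0,0,255),1)
cv2.imwrite("pics/c2.png",crop)
```

```text
(no output)
```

View pics/c2.png

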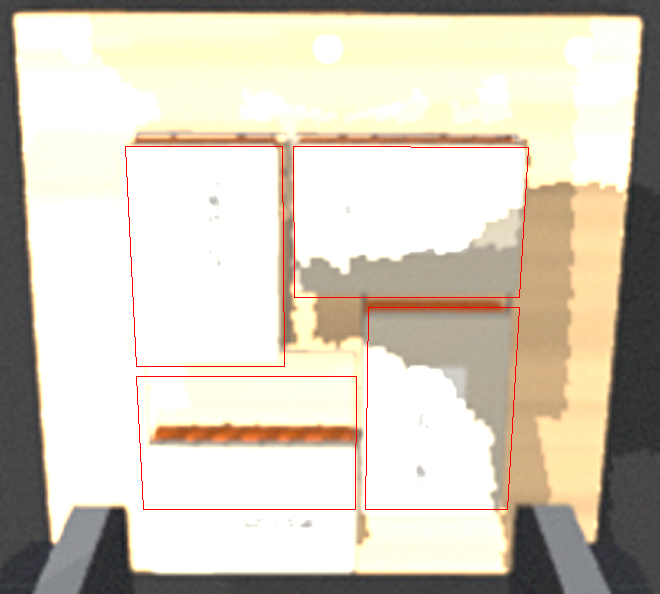

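```bash
cat > push.py <<'E'
from h import *
def view(name):
    p=look(S[0],S[1],-.24,.2); im=p["img"]; x0,y0=225,100
    crop=cv2.resize(im[y0:y0+180,x0:x0+200],None,fx=3.3,fy=3.3,interpolation=cv2.INTER_CUBIC)
    for x,y,a in SL:
        w=s2w(x,y); h=(hull(p,(*w,S[2]+a-np.pi/2),(.041,.061,0),.037).reshape(-1,2)-[x0,y0]+.5)*3.3
        cv2.polylines(crop,[h.astype(int).reshape(-1,1,2)],True,(0,0,255),1)
    cv2.imwrite(name,crop)
    T=[s2w(*k[:2]) for k in SL]
    for k in cands("box0",p,BOX,.018,minc=.2):
        i=int(np.argmin([np.hypot(*(t-k[0][:2])) for t in T])); d=k[0][:2]-T[i]; c,s=np.cos(S[2]),np.sin(S[2])
        print("slot",i,"off slab frame mm",((c*d[0]+s*d[1])*1e3).round(1),((-s*d[0]+c*d[1])*1e3).round(1),"dyaw",((k[0][2]-S[2]-SL[i][2]+np.pi)%np.pi-np.pi/2).round(3),round(k[1],3))
def push(x0,x1,y=.022,op=.02):
    yaw=best_yaw(*s2w(x0,y),S[2]); move_gripper(op)
    robot.move_ptp([*s2w(x0,y),.1],ori(yaw)); robot.movel([*s2w(x0,y),.026],rate=.2)
    print(robot.movel([*s2w(x1,y),.026],rate=.05,f_stop=12))
    robot.movel([*s2w(x1-.008,y),.026],rate=.1); up(.12)
E
python3 - <<'E'
from push import *
push(-.1,-.0665); view("pics/c3.png"); print(robot.get_obs()["time_s"])
E
```

```text
False
slot 0 off slab frame mm -3.2 1.6 dyaw -0.003 0.086
slot 1 off slab frame mm 0.2 0.9 dyaw -0.004 0.079
slot 3 off slab frame mm -3.1 -0.9 dyaw 0.008 0.144
slot 2 off slab frame mm -0.6 1.4 dyaw -0.007 0.097
49.6
```

View pics/c3.png

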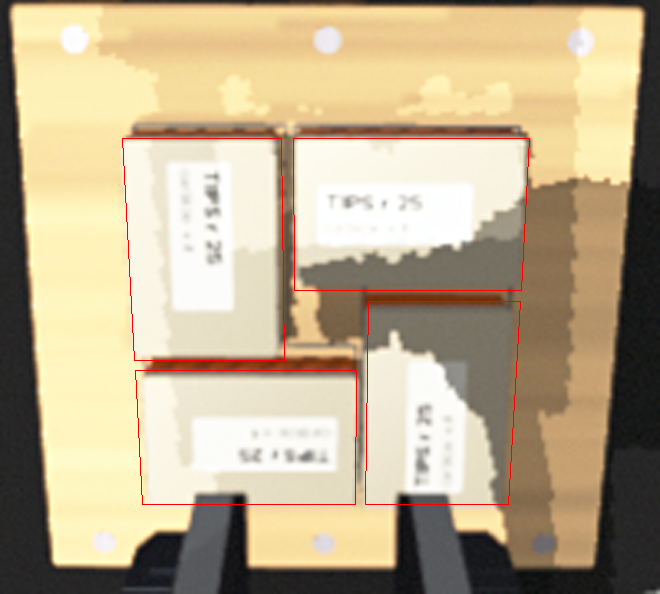

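Run:
```python
from h import *
print(ticket.finish_job())
```

```text
the job is handed in; nothing more can be done
None
```

I handed the job in at about 50 s: the offcut is in the tray and the last camera view shows all four boxes on their outlines, about 1–3 mm off (limit 6 mm). I saw no contact with the bystanders, did not re-measure their positions, and no verdict came back.

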